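# Lay the leather-stitching kit back in its fitted drawer

## Robot

A 7-joint arm with a two-finger parallel gripper is mounted at the origin on a cart in front of the work surface, level with it; the furniture and walls round the work are solid. World frame = base frame: x ahead of the robot, y to its left, z up, the work surface at z = 0. Lengths are in m, angles in rad, forces in N, time in s.
With the tool pointing down it reaches from about 0.425 to 0.925 m from the base axis. Payload 6.8 kg.
Tool frame: the origin (TCP) lies on the mounting face of the last link; the fingertips stand 173 mm ahead of it and the grasp point (between the pads) lies 155 mm ahead of it; z points along the fingers, y is the line along which they close (so a half turn about z gives the same grasp; the last joint's range is limited). The gripper opens to 85 mm and grips with 20 to 120 N. Pads are 22 mm wide; open, the fingers measure 114 mm over their backs; the gripper's body (76 mm by 85 mm) begins 54 mm behind the grasp point. The pads swing forward as they close: fully open they stand 13 mm farther back than shut.
Start: joints at [-1.427, 0.477, 0.022, 1.555, -0.011, 1.109, -0.083], TCP at [0.168, 0.654, 0.405] pointing down, gripper open.
Joint ranges: [-2.96, 2.96], [-0.34, 2.1], [-1.41, 1.46], [0.24, 2.44], [-1.37, 4.51], [0.17, 1.92], [-2.96, 2.96]. Speed limits (rad/s): [2.39, 2.39, 3.14, 3.14, 3.14, 3.14, 3.14].

## Interface

Orientations are given as a rotation vector (axis times angle).
In Python, from bench import r gives the robot as it stands.
- The arm moves only by the tool carry_out, never from a script. Its argument "moves" is a list of rows, each a list of 5 numbers: the shift along the tool's x, y, z in m, then the turn about the tool's z in rad, then the finger opening in m, from 0 to 0.0854. In form: [[dx, dy, dz, roll, claw], ...]. A call has exactly 8 rows; each row is the pose to reach, as a shift and turn from the pose commanded when the call began, along the tool's axes at that moment; what a row does not reach only later rows make up. A row lasts 1/10 s, in which the tool goes at most 50 mm and 8.59 degrees, less where a joint would pass 70% of its speed; a pose out of reach is approached as far as the arm can. A call with a gripper value outside its range is refused whole. The fingers move at their own pace and stop on an object; "force" is the grip in N (left out, the last holds). Time passes only in rows, so rows that repeat a pose let the fingers close, or fill a call up. It gives the time, the measured TCP pose, the force, the opening and the grip force at its end, in the units of the state.
- r.get_obs(): the state, without advancing time (a new reading comes with each control period).
- r.grab_frame(name): name is "side" or "top" or "wrist"; returns the picture (384x512x3 uint8, red, green, blue); there is no depth.
- r.calibration(name): a dict with "fx", "fy", "cx", "cy" (pixels), "rvec" (rotation vector, rad) and "tvec" (3), from world to camera coordinates, as OpenCV has them. Camera axes: x right, y down, z forward; pixel columns grow to the right and rows downward; lengths in m; the calibration is good to about 2 mm. A picture is of the moment at which its call begins: read the wrist's pose just before it. calibration takes no time and is no camera call; for the wrist camera it gives the pose at the moment of the call.
- r.hand_in(): hands the job in; it is judged then, once.
The state is a dict: "clock": time; "joints": joint angles; "qvel": joint speeds; "tau": joint torques, N m; "tcp_pos": TCP position; "orientation": TCP orientation; "contact_force": force on the tool from outside, world axes, zero at the start; "moment": the same for the moment, N m; "grip_width": finger opening in m; "gripper_force": force on a finger pad.
Only numpy, scipy, OpenCV 4.12 (cv2) and the standard library are available. Lean on these libraries where they do the work, as an engineer would, in place of code of your own. Each camera call takes 0.05 s, during which the arm holds its last target. There are 200 camera calls.

## Task

Put the stitching kit back in its drawer: lay the awl, the edge slicker, the block of beeswax and the glue brush each in the recess that is cut to its own outline, the awl's needle in the narrow groove, all of them lying flat on the felt at the bottom. Leave the glue bottle and the cone of thread where they stand.

Things in the scene. Friction and masses are not known exactly. Their poses are not given: they have to be found in the camera images.
- awl: Stitching awl, turned wooden handle and thin steel needle, 150 mm, 60 g. Origin: underside, mid-length. Axis u, towards the tip, is 0.358 rad (20.5 deg) from its +x towards +y and passes 4 mm left of the origin. Along u: handle -73 to +17 mm, 27 mm thick at most; needle 5 mm thick, to +77. Grip across the handle at u = -30: 22 mm wide, 25 high. z up.
- slicker: Edge slicker: plain turned wooden stick, rounded ends, no metal, 120 mm long, 26 mm thick, 50 g, lying flat. Origin: underside, mid-length. Its long axis lies at -0.087 rad (-5 deg) from its own +x. Grip across its middle. z up.
- wax_block: Tan rectangular block of beeswax, 70 x 35 x 24 mm high, 60 g. Origin: centre of its underside. Its 70 mm length lies at -0.873 rad (-50 deg) from its own +x. Grip across the 35 mm width at its middle. z up.
- brush: Flat wooden glue brush, pale ferrule, dark bristles, 165 mm long, 70 g, handle 30 mm wide and 9 high, bristles 33 wide, ferrule 11 high. Origin: underside, mid-length. Axis u, towards the bristles, is 1.396 rad (80 deg) from its own +x towards +y; handle from u = -83 to +17 mm. Grip across the handle at u = -20 mm. z up.
- awl_insert: Fixed pale wood insert 200 x 84 x 18 mm; origin mid-underside, 4 mm above the bench, x along its length, z up. Felt floor of the recess 6 mm above the origin, rim 18. Recess of the awl's outline, axis at y = +4 mm: 39 wide from x = -80 to +26, then a groove 21 wide to +85; finger bay x = -50 to -10, 70 across. Awl lies tip to +x, origin over this origin. Drawer walls: 32 high.
- slicker_insert: Fixed pale wood insert 200 x 84 x 18 mm; origin mid-underside, 4 mm above the bench, x along its length, z up. Felt floor of the recess 6 mm above the origin, rim 18. Recess: a slot with round ends for the slicker, 136 x 39 mm, centred on the origin, with a finger bay from x = -20 to +20, 72 across. The slicker lies along x, either way round. All four inserts share one dark drawer.
- wax_insert: Fixed pale wood insert 200 x 84 x 18 mm; origin mid-underside, 4 mm above the bench, x along its length, z up. Felt floor of the recess 6 mm above the origin, rim 18. Recess: the short rectangle, for the wax block, 84 x 48 mm, centred on the origin, with a finger bay from x = -20 to +20, 77 across. The block lies along x, either way round. All four inserts share one dark drawer.
- brush_insert: Fixed pale wood insert 200 x 84 x 18 mm; origin mid-underside, 4 mm above the bench, x along its length, z up. Felt floor of the recess 6 mm above the origin, rim 18. Recess: the longest rectangle, for the brush, 182 x 46 mm, centred on the origin, with a finger bay from x = -40 to 0, 72 across, where the handle is held if the bristles lie towards +x. All four inserts share one dark drawer.
- glue_bottle: White glue bottle with a red cap, 56 mm across, 150 mm high, standing loose on the bench; a bystander, to be left alone. Origin: centre of its underside.
- thread_cone: Black cone of thread, 58 mm across, 97 mm high, standing loose on the bench; a bystander, to be left alone. Origin: centre of its underside.
There are look-alikes about, which are no part of the job. Several things look just like the wax_block: the one meant starts farthest to the robot's left.

How it is judged:
By the outcome, as a careful person would: the job done as asked, in the order asked, and still so for the second after the job is handed in, with the robot touching nothing.
It also fails if it takes over 102 s, if anything falls off the work surface, if the arm or the gripper's body presses on something with over 40 N, if the wrist force passes 120 N, or if a joint passes its speed limit or range.

## Working session

There is one attempt and no reset: what is moved stays moved. The work goes in short steps, Python scripts to look and compute and a tool call to move; the robot and the scene stay as the last step left them, time stands still between calls to the robot, and variables do not carry over. Pictures are saved under pics/ and viewed, at most 14 in all, crops included, and the job is handed in when it is done.

Besides the shell and the picture viewer there is one more tool, called after "Emit:" in YAML: its name, and indented under it one key for each argument. carry_out: Moves the arm, as the interface text tells. Its arguments: {"type":"object","properties":{"moves":{"type":"array","items":{"type":"array","items":{"type":"number"}}},"force":{"type":"number"}},"required":["moves"]}

```bash
mkdir -p pics; cat > h.py <<'E'
import numpy as np, cv2
from bench import r
def cal(n):
    c=r.calibration(n);K=np.array([[c['fx'],0,c['cx']],[0,c['fy'],c['cy']],[0,0,1.]])
    return K,cv2.Rodrigues(np.array(c['rvec'],float))[0],np.array(c['tvec'],float)
def ray(c,u,v,z):
    K,R,t=c;d=R.T@np.linalg.inv(K)@[u,v,1];o=-R.T@t
    return o+d*(z-o[2])/d[2]
def proj(c,p):
    K,R,t=c;q=K@(R@np.array(p)+t);return q[:2]/q[2]
def save(n,f,box=None,s=1.5):
    im=r.grab_frame(n)[:,:,::-1]
    cv2.imwrite('pics/raw_'+f,im)
    if box: im=im[box[1]:box[3],box[0]:box[2]]
    cv2.imwrite('pics/'+f,cv2.resize(np.ascontiguousarray(im),None,fx=s,fy=s,interpolation=cv2.INTER_CUBIC))
E
python3 - <<'E'
from h import *
save('top','t0.png');save('side','s0.png')
for n in('top','side','wrist'):
    K,R,t=cal(n);print(n,K[0],-R.T@t,R[2])
o=r.get_obs();print(o['clock'],o['tcp_pos'],o['orientation'],o['grip_width'])
E
```

```text
top [393.213607     0.         252.86880608] [0.35877676 0.03996956 1.16217242] [ 0.16987542 -0.01834287 -0.98529482]
side [495.18316933   0.         253.62752929] [ 0.21896307 -1.08736503  0.85022641] [ 0.24489528  0.78925018 -0.56312561]
wrist [265.65615432   0.         256.92468777] [0.08990533 0.67335112 0.37324693] [ 0.30292146 -0.07963567 -0.94968245]
0.1 [0.1681113  0.65347671 0.40383404] [-3.94414962e-01 -3.11665876e+00  2.53192391e-03] 0.08558046833395501
```

View pics/t0.png

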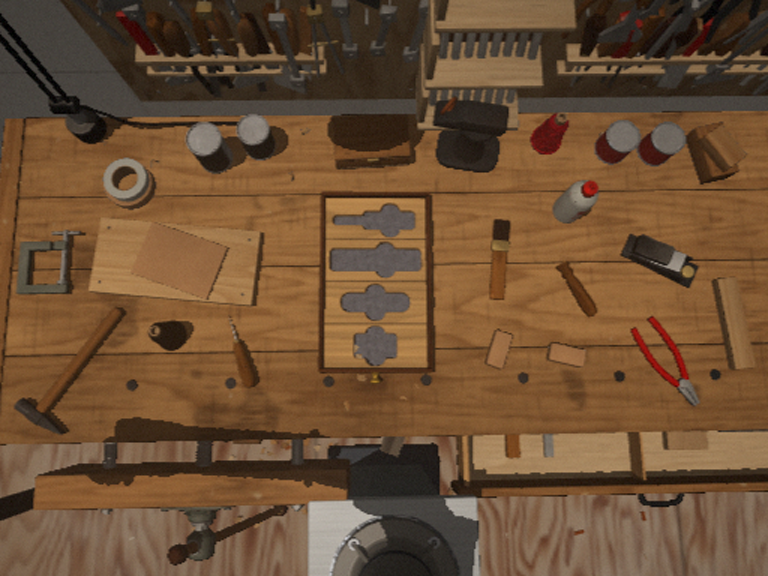

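View pics/s0.png

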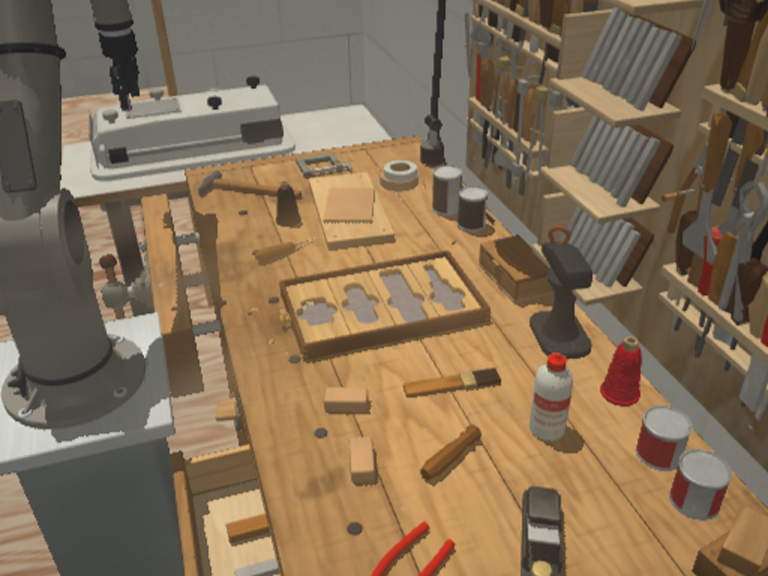

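The top picture shows the drawer at (377,282), with the awl recess at the top, then brush, slicker and wax. Candidates, by top-view pixel:
- **Awl:** (243,350).
- **Brush:** (499,260).
- **Slicker:** the stick at (577,288).
- **Wax:** blocks at (499,348) and (567,354). The leftmost, (499,348), is the one meant.

I'll check these in a close crop.

```bash
python3 - <<'E'
import cv2,numpy as np
im=cv2.imread('pics/raw_t0.png')
a=cv2.resize(im[135:260,310:410],None,fx=4.8,fy=4.8,interpolation=cv2.INTER_CUBIC)
b=cv2.resize(im[200:262,140:185],None,fx=6,fy=6,interpolation=cv2.INTER_CUBIC)
c=np.zeros((600,760,3),np.uint8);c[:600,:480]=a;c[:372,485:485+270]=b
cv2.imwrite('pics/c1.png',c)
d=cv2.resize(im[122:254,208:294],None,fx=4.5,fy=4.5,interpolation=cv2.INTER_CUBIC);cv2.imwrite('pics/c2.png',d)
E
```

```text
(no output)
```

View pics/c1.png

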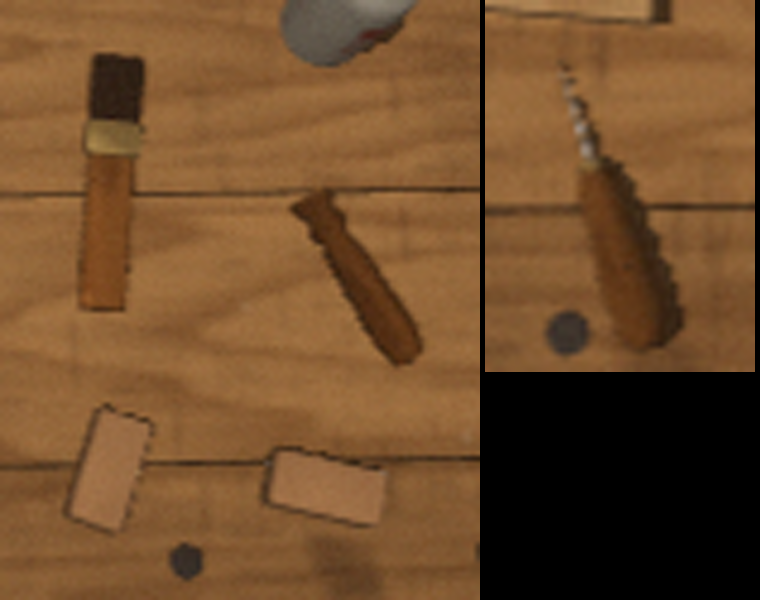

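View pics/c2.png

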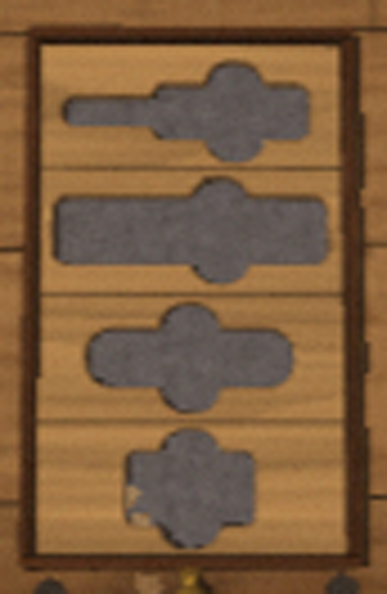

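The crops show the brush, with bristles at (118,85) and handle end at (103,305), and a plain turned stick from (318,200) to (405,350). They also show two wax blocks, at (110,468) and (325,487). The awl runs from its needle tip at (565,65) to its butt at (640,340), and it has metal. In the insert crop, the awl groove points image-left, which is +y.

```bash
python3 - <<'E'
from h import *
c=cal('top')
A=lambda x,y,z:ray(c,310+x/4.8-.5,135+y/4.8-.5,z)
B=lambda x,y,z:ray(c,140+(x-485)/6-.5,200+y/6-.5,z)
C=lambda x,y,z:ray(c,208+x/4.5-.5,122+y/4.5-.5,z)
def seg(n,p,q):
    d=q-p;print(n,p[:2].round(4),q[:2].round(4),'mid',((p+q)/2)[:2].round(4),'L',np.linalg.norm(d).round(4),'yaw',np.arctan2(d[1],d[0]).round(3))
seg('brush handle-end->bristle',A(103,309,.009),A(118,55,.009))
seg('slick',A(408,362,.013),A(318,192,.013))
seg('wax len',A(97,525,.024),A(130,415,.024));seg('wax w',A(85,460,.024),A(138,475,.024))
for p in[(102,406),(153,424),(120,532),(66,515)]:print(A(*p,.024)[:2].round(4))
seg('awl butt->tip',B(638,348,.012),B(563,63,.01))
seg('rec awl',C(309,112,.022),C(62,112,.022))
seg('rec brush',C(328,230,.022),C(53,230,.022))
seg('rec slick',C(293,358,.022),C(85,358,.022))
seg('rec wax',C(255,488,.022),C(125,488,.022))
for y in (44,168,294,420,555):print(C(190,y,.022)[:2].round(4))
seg('rim l',C(40,300,.022),C(345,300,.022))
E
```

```text
brush handle-end->bristle [ 0.5259 -0.2132] [ 0.6885 -0.2312] mid [ 0.6072 -0.2222] L 0.1636 yaw -0.111
slick [ 0.4893 -0.399 ] [ 0.597 -0.351] mid [ 0.5432 -0.375 ] L 0.1179 yaw 0.419
wax len [ 0.393  -0.1994] [ 0.4586 -0.2229] mid [ 0.4258 -0.2112] L 0.0697 yaw -0.343
wax w [ 0.4319 -0.1942] [ 0.4224 -0.2258] mid [ 0.4272 -0.21  ] L 0.033 yaw -1.865
[ 0.4644 -0.2062]
[ 0.4529 -0.2366]
[ 0.3886 -0.213 ]
[ 0.3993 -0.1811]
awl butt->tip [0.3631 0.2746] [0.5012 0.3143] mid [0.4321 0.2945] L 0.1438 yaw 0.28
rec awl [ 0.6858 -0.0536] [0.6881 0.111 ] mid [0.687  0.0287] L 0.1646 yaw 1.557
rec brush [ 0.6052 -0.0639] [0.6079 0.1173] mid [0.6065 0.0267] L 0.1812 yaw 1.556
rec slick [ 0.5203 -0.0385] [0.5225 0.0968] mid [0.5214 0.0292] L 0.1353 yaw 1.555
rec wax [ 0.4364 -0.0118] [0.4378 0.0718] mid [0.4371 0.03  ] L 0.0835 yaw 1.553
[0.7341 0.025 ]
[0.6485 0.0264]
[0.5637 0.0279]
[0.4809 0.0293]
[0.3944 0.0307]
rim l [0.5613 0.1259] [ 0.5581 -0.0736] mid [0.5597 0.0262] L 0.1996 yaw -1.586
```

```bash
cat > go.py <<'E'
from h import *
import sys
def go(x,y,z,yaw):
    o=r.get_obs();R=cv2.Rodrigues(np.array(o['orientation'],float))[0]
    cur=np.arctan2(R[1,1],R[0,1]);d=R.T@(np.array([x,y,z])-o['tcp_pos'])
    print('t',round(o['clock'],2),'pos',np.round(o['tcp_pos'],4),'yaw',round(cur,3),'j7',round(o['joints'][6],2),'F',np.round(o['contact_force'],1),'w',round(o['grip_width'],4),round(o['gripper_force'],1))
    print('shift',d.round(4),'roll',round(cur-yaw,3),'tilt',R[:,2].round(4))
if __name__=='__main__':go(*map(float,sys.argv[1:5]))
E
python3 go.py .404 .2865 .31 -1.29
```

```text
t 0.1 pos [0.1681 0.6535 0.4038] yaw 1.319 j7 -0.08 F [0.6 0.2 0.1] w 0.0856 0.0
shift [-0.3199 -0.2965  0.0944] roll 2.609 tilt [-3.0e-04 -1.6e-03 -1.0e+00]
```

Emit:
carry_out:
  moves:
    - [-0.32,-0.296,0.094,2.6,0.06]
    - [-0.32,-0.296,0.094,2.6,0.06]
    - [-0.32,-0.296,0.094,2.6,0.06]
    - [-0.32,-0.296,0.094,2.6,0.06]
    - [-0.32,-0.296,0.094,2.6,0.06]
    - [-0.32,-0.296,0.094,2.6,0.06]
    - [-0.32,-0.296,0.094,2.6,0.06]
    - [-0.32,-0.296,0.094,2.6,0.06]
  force: 40

```text
clock: 0.9
tcp_pos: [0.3806, 0.3232, 0.32]
orientation: [-2.092, -2.343, -0.0]
contact_force: [0.5, -0.2, 0.6]
grip_width: 0.06
gripper_force: 0.0
```

```bash
python3 go.py .404 .2865 .31 -1.29
```

```text
t 0.9 pos [0.3806 0.3232 0.32  ] yaw 0.113 j7 -0.57 F [ 0.5 -0.2  0.6] w 0.06 0.0
shift [-0.0391  0.0191  0.01  ] roll 1.403 tilt [ 0.e+00  2.e-04 -1.e+00]
```

Emit:
carry_out:
  moves:
    - [-0.039,0.019,0.02,1.4,0.06]
    - [-0.039,0.019,0.02,1.4,0.06]
    - [-0.039,0.019,0.02,1.4,0.06]
    - [-0.039,0.019,0.02,1.4,0.06]
    - [-0.039,0.019,0.02,1.4,0.06]
    - [-0.039,0.019,0.02,1.4,0.06]
    - [-0.039,0.019,0.02,1.4,0.06]
    - [-0.039,0.019,0.02,1.4,0.06]

```text
clock: 1.7
tcp_pos: [0.4033, 0.2885, 0.3002]
orientation: [3.05, 0.752, -0.001]
contact_force: [0.4, 0.4, -0.8]
grip_width: 0.06
gripper_force: 0.0
```

```bash
python3 - <<'E'
from go import *
go(.404,.2865,.30,-1.29)
c=cal('wrist');save('wrist','w1.png')
for u in(-73,-30,0,17,77):
    p=np.array([.404,.2865])+(u+30)/1000*np.array([np.cos(.28),np.sin(.28)]);print(u,proj(c,[*p,.012])*1.5)
np.savez('c1.npz',*c)
E
```

```text
t 1.7 pos [0.4033 0.2885 0.3002] yaw -1.087 j7 -1.5 F [ 0.4  0.4 -0.8] w 0.06 0.0
shift [-0.0003  0.0021  0.0002] roll 0.203 tilt [-4.e-04 -3.e-04 -1.e+00]
-73 [376.26384074 341.05223341]
-30 [388.63843399 284.44481876]
0 [398.01452483 241.55401412]
17 [403.62791527 215.87563312]
77 [425.41688368 116.20228273]
```

View pics/w1.png

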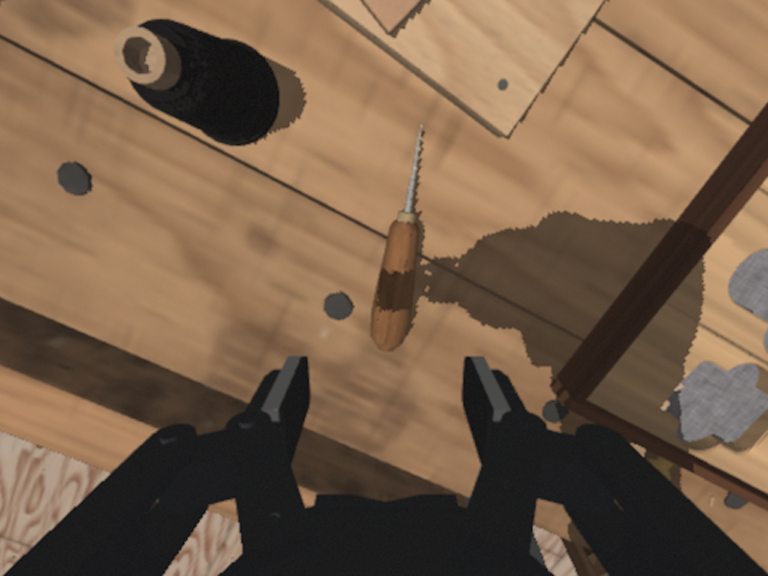

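The wrist picture shows the awl from its butt at (388,350), past the handle end at (408,213), to its tip at (421,127). That is within a few mm of the estimate.

```bash
python3 - <<'E'
from go import *
z=np.load('c1.npz');c=(z['arr_0'],z['arr_1'],z['arr_2'])
f=lambda x,y,h:ray(c,x/1.5-.5,y/1.5-.5,h)[:2]
b,j,t=f(388,351,.012),f(408,213,.0135),f(421,126,.0135)
d=t-b;L=np.linalg.norm(d);y=np.arctan2(d[1],d[0]);d/=L
d2=j-b
print(b,j,t,L,y,np.arctan2(d2[1],d2[0]));g=b+.043*d;print('grip',g,t-.107*d)
h=b+.043*d2/np.linalg.norm(d2);print(h)
go(*g,.25,y-np.pi/2)
E
```

```text
[0.3598989 0.2643356] [0.4523918 0.2986946] [0.50090068 0.31640972] 0.150310401589337 0.35377755165830843 0.3556785416967927
grip [0.40023594 0.27923269] [0.40052712 0.27934022]
[0.40020755 0.27930934]
t 1.75 pos [0.4032 0.2887 0.3001] yaw -1.094 j7 -1.5 F [ 0.2  0.1 -1.1] w 0.0599 0.0
shift [-0.007   0.007   0.0501] roll 0.123 tilt [-5.e-04 -5.e-04 -1.e+00]
```

Emit:
carry_out:
  moves:
    - [-0.007,0.007,0.05,0.12,0.06]
    - [-0.007,0.007,0.05,0.12,0.06]
    - [-0.007,0.007,0.05,0.12,0.06]
    - [-0.007,0.007,0.05,0.12,0.06]
    - [-0.007,0.007,0.05,0.12,0.06]
    - [-0.007,0.007,0.05,0.12,0.06]
    - [-0.007,0.007,0.05,0.12,0.06]
    - [-0.007,0.007,0.05,0.12,0.06]

```text
clock: 2.55
tcp_pos: [0.4007, 0.2793, 0.2508]
orientation: [-3.087, -0.578, -0.001]
contact_force: [-0.1, 0.1, 0.9]
grip_width: 0.0601
gripper_force: 0.0
```

```bash
python3 - <<'E'
from go import *
go(.4003,.2793,.176,-1.216)
c=cal('wrist');save('wrist','w2.png')
t=cal('top')
for u in(-73,-30,0,17,77):
    p=np.array([.4003,.2793])+(u+30)/1000*np.array([np.cos(.355),np.sin(.355)]);print(u,proj(c,[*p,.012])*1.5,'top crop',(proj(t,[*p,.012])+.5-[140,200])*6+[485,0])
np.savez('c1.npz',*c)
E
```

```text
t 2.55 pos [0.4007 0.2793 0.2508] yaw -1.201 j7 -1.51 F [-0.1  0.1  0.9] w 0.0601 0.0
shift [-0.0004 -0.0001  0.0748] roll 0.015 tilt [ 3.e-04  7.e-04 -1.e+00]
-73 [384.33743253 378.87671012] top crop [659.45193113 354.12176585]
-30 [385.41236104 311.18698575] top crop [629.80435793 269.69919043]
0 [386.24242225 258.91689184] top crop [609.32244341 211.37617148]
17 [386.74596544 227.20808528] top crop [597.78899386 178.53424179]
77 [388.74885227 101.08355176] top crop [557.49863206  63.80592709]
```

View pics/w2.png

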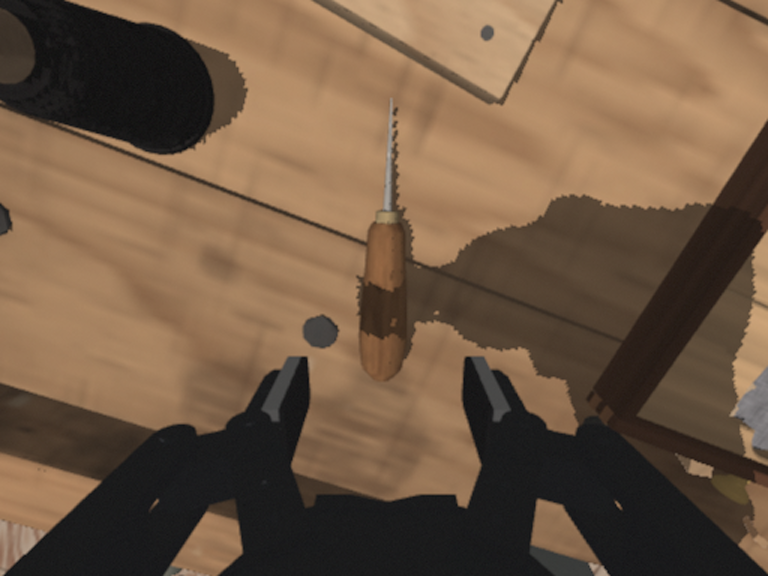

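The second wrist view agrees with the estimate: axis from (382,379) to (391,100). I'll descend and grip.

Emit:
carry_out:
  moves:
    - [0,0,0.04,0.03,0.06]
    - [0,0,0.06,0.03,0.06]
    - [0,0,0.07,0.03,0.06]
    - [0,0,0.075,0.03,0.06]
    - [0,0,0.075,0.03,0.06]
    - [0,0,0.075,0.03,0.0]
    - [0,0,0.075,0.03,0.0]
    - [0,0,0.075,0.03,0.0]
  force: 40

```text
clock: 3.4
tcp_pos: [0.4009, 0.2794, 0.1763]
orientation: [-3.095, -0.531, -0.002]
contact_force: [-1.0, -0.4, 6.4]
grip_width: 0.0242
gripper_force: 38.8
```

Emit:
carry_out:
  moves:
    - [0,0,0,0,0]
    - [0,0,0,0,0]
    - [0,0,-0.01,0,0]
    - [0,0,-0.03,0,0]
    - [0,0,-0.06,0,0]
    - [0,0,-0.1,0,0]
    - [0,0,-0.1,0,0]
    - [0,0,-0.1,0,0]

```text
clock: 4.2
tcp_pos: [0.4006, 0.2794, 0.2766]
orientation: [-3.094, -0.531, -0.003]
contact_force: [-0.6, 0.6, -0.3]
grip_width: 0.0241
gripper_force: 39.4
```

```bash
python3 go.py .6865 -.0045 .27 -.016
```

```text
t 4.2 pos [0.4006 0.2794 0.2766] yaw -1.231 j7 -1.56 F [-0.6  0.6 -0.3] w 0.0241 39.4
shift [0.1748 0.363  0.0063] roll -1.215 tilt [ 0.0013  0.0023 -1.    ]
```

Emit:
carry_out:
  moves:
    - [0.175,0.363,0.006,-1.22,0]
    - [0.175,0.363,0.006,-1.22,0]
    - [0.175,0.363,0.006,-1.22,0]
    - [0.175,0.363,0.006,-1.22,0]
    - [0.175,0.363,0.006,-1.22,0]
    - [0.175,0.363,0.006,-1.22,0]
    - [0.175,0.363,0.006,-1.22,0]
    - [0.175,0.363,0.006,-1.22,0]

```text
clock: 5.0
tcp_pos: [0.6834, -0.0027, 0.2678]
orientation: [-2.255, -2.184, 0.003]
contact_force: [1.6, 0.1, -0.9]
grip_width: 0.0244
gripper_force: 39.4
```

Emit:
carry_out:
  moves:
    - [0,0,0,0,0]
    - [0,0,0,0,0]
    - [0,0,0,0,0]
    - [0,0,0,0,0]
    - [0,0,0,0,0]
    - [0,0,0,0,0]
    - [0,0,0,0,0]
    - [0,0,0,0,0]

```text
clock: 5.8
tcp_pos: [0.6827, -0.0008, 0.2696]
orientation: [2.263, 2.179, 0.0]
contact_force: [-0.0, -0.5, -0.5]
grip_width: 0.0242
gripper_force: 39.5
```

```bash
python3 - <<'E'
from go import *
go(.6865,-.0045,.186,-.016)
c=cal('wrist');save('wrist','w3.png');np.savez('c1.npz',*c)
E
```

```text
t 5.8 pos [ 0.6827 -0.0008  0.2696] yaw -0.038 j7 0.08 F [-0.  -0.5 -0.5] w 0.0242 39.5
shift [-0.0036  0.0039  0.0836] roll -0.022 tilt [ 2.e-04  0.e+00 -1.e+00]
```

View pics/w3.png

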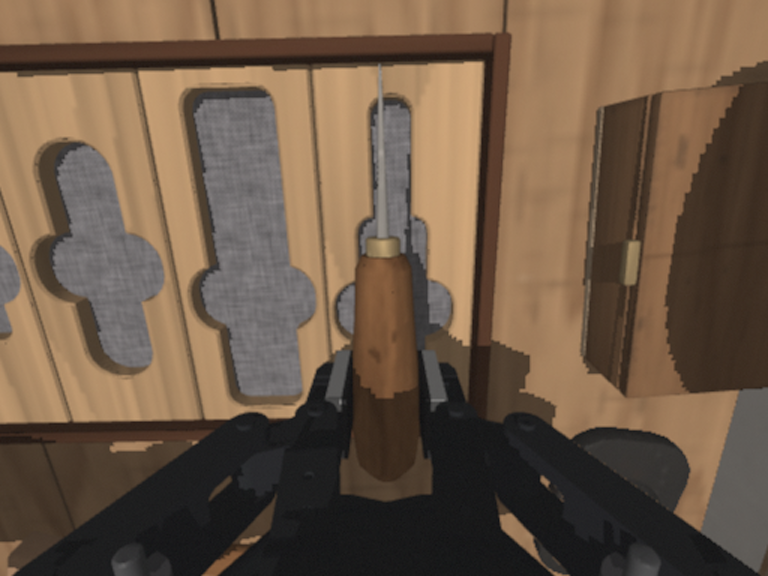

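The awl is held straight, with its tip at (379,66). The groove end at (391,96) and the bay centre at about (394,305) lie a little to the right of it.

```bash
python3 - <<'E'
from go import *
z=np.load('c1.npz');c=(z['arr_0'],z['arr_1'],z['arr_2'])
f=lambda x,y,h:ray(c,x/1.5-.5,y/1.5-.5,h)[:2]
print('groove end',f(392,95,.022),'bay L,R',f(336,307,.022),f(453,307,.022))
print('brush rec corners',f(182,90,.022),f(274,88,.022),f(233,403,.022),f(303,397,.022),'bay',f(193,297,.022),f(317,297,.022))
print('slick bay',f(35,265,.022),f(164,265,.022),'end',f(72,139,.022),f(127,374,.022))
h=.0125+.2696-.1763
t=f(379,64,h);j=f(383,240,h);print('awl tip',t,'junction',j,'yaw',np.arctan2(*(t-j)[::-1]))
E
```

```text
groove end [0.68951413 0.10999672] bay L,R [ 6.53292803e-01 -2.09540255e-04] [ 0.72119774 -0.00279255]
brush rec corners [0.58646256 0.11613736] [0.63175171 0.11530363] [ 0.58328964 -0.06225065] [ 0.62791729 -0.05957586] bay [0.57146886 0.00904931] [0.64283254 0.00633496]
slick bay [0.48649919 0.03128015] [0.5588113  0.02853045] end [0.52604323 0.09590558] [ 0.52139269 -0.03918635]
awl tip [0.68436928 0.10668449] junction [0.68342487 0.05403835] yaw 1.5528593842599507
```

Emit:
carry_out:
  moves:
    - [-0.004,0.0042,0.03,0,0]
    - [-0.004,0.0042,0.05,0,0]
    - [-0.004,0.0042,0.06,0,0]
    - [-0.004,0.0042,0.068,0,0]
    - [-0.004,0.0042,0.074,0,0]
    - [-0.004,0.0042,0.079,0,0]
    - [-0.004,0.0042,0.082,0,0]
    - [-0.004,0.0042,0.082,0,0]

```text
clock: 6.65
tcp_pos: [0.6868, -0.0051, 0.1875]
orientation: [-2.263, -2.179, -0.0]
contact_force: [-0.7, 0.1, -0.5]
grip_width: 0.0243
gripper_force: 39.5
```

```bash
python3 go.py .6868 -.005 .186 -.038
```

```text
t 6.65 pos [ 0.6868 -0.0051  0.1875] yaw -0.038 j7 0.11 F [-0.7  0.1 -0.5] w 0.0243 39.5
shift [ 0.0001 -0.      0.0015] roll 0.0 tilt [-0.  0. -1.]
```

Clear, with no contact. I'll lower the last bit, open slightly and rise.

Emit:
carry_out:
  moves:
    - [0,0,0.001,0,0]
    - [0,0,0.001,0,0]
    - [0,0,0.001,0,0.034]
    - [0,0,0.001,0,0.034]
    - [0,0,0.001,0,0.034]
    - [0,0,-0.01,0,0.034]
    - [0,0,-0.04,0,0.034]
    - [0,0,-0.08,0,0.034]

```text
clock: 7.45
tcp_pos: [0.686, -0.0051, 0.2672]
orientation: [-2.262, -2.177, 0.004]
contact_force: [1.5, -0.1, -0.1]
grip_width: 0.0334
gripper_force: 0.0
```

```bash
python3 - <<'E'
from go import *
go(.5432,-.375,.27,-1.152)
E
```

```text
t 7.45 pos [ 0.686  -0.0051  0.2672] yaw -0.038 j7 0.08 F [ 1.5 -0.1 -0.1] w 0.0334 0.0
shift [-0.3751 -0.1287 -0.0022] roll 1.114 tilt [-3.6e-03 -3.0e-04 -1.0e+00]
```

Emit:
carry_out:
  moves:
    - [-0.03,-0.01,-0.04,1.11,0.06]
    - [-0.375,-0.129,-0.04,1.11,0.06]
    - [-0.375,-0.129,-0.04,1.11,0.06]
    - [-0.375,-0.129,-0.04,1.11,0.06]
    - [-0.375,-0.129,-0.04,1.11,0.06]
    - [-0.375,-0.129,-0.04,1.11,0.06]
    - [-0.375,-0.129,-0.04,1.11,0.06]
    - [-0.375,-0.129,-0.04,1.11,0.06]

```text
clock: 8.25
tcp_pos: [0.5486, -0.362, 0.3084]
orientation: [3.073, 0.652, 0.002]
contact_force: [0.8, 0.0, -0.4]
grip_width: 0.0601
gripper_force: 0.0
```

Emit:
carry_out:
  moves:
    - [-0.0,-0.0,0.02,0,0.06]
    - [-0.0,-0.0,0.04,0,0.06]
    - [0,0,0.04,0,0.06]
    - [0,0,0.04,0,0.06]
    - [0,0,0.04,0,0.06]
    - [0,0,0.04,0,0.06]
    - [0,0,0.04,0,0.06]
    - [0,0,0.04,0,0.06]

```text
clock: 9.05
tcp_pos: [0.5495, -0.3604, 0.2679]
orientation: [3.071, 0.66, 0.001]
contact_force: [0.3, 0.2, -0.1]
grip_width: 0.0603
gripper_force: 0.0
```

```bash
python3 - <<'E'
from go import *
go(.5432,-.375,.176,-1.152)
c=cal('wrist');save('wrist','w4.png');np.savez('c1.npz',*c)
E
```

```text
t 9.05 pos [ 0.5495 -0.3604  0.2679] yaw -1.148 j7 -0.26 F [ 0.3  0.2 -0.1] w 0.0603 0.0
shift [-0.0118  0.0106  0.0919] roll 0.004 tilt [ 6.e-04 -2.e-04 -1.e+00]
```

View pics/w4.png

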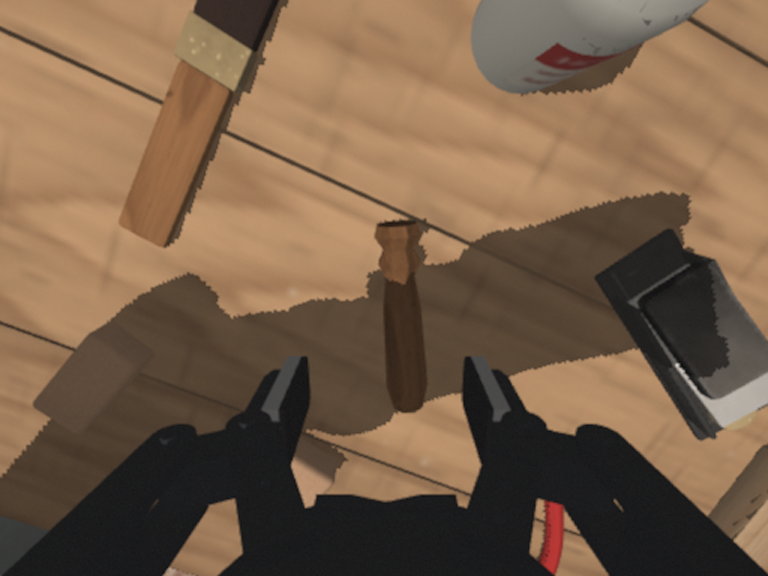

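The slicker is a plain stick from (399,221) to (407,411), with the brush at upper left and the bottle at upper right.

```bash
python3 - <<'E'
from go import *
z=np.load('c1.npz');c=(z['arr_0'],z['arr_1'],z['arr_2'])
f=lambda x,y,h:ray(c,x/1.5-.5,y/1.5-.5,h)[:2]
b,t=f(407,411,.012),f(399,221,.015)
d=t-b;y=np.arctan2(d[1],d[0]);m=(b+t)/2;print(b,t,m,np.linalg.norm(d),y)
go(*m,.176,y-np.pi/2)
# brush corners
print('brush end',f(142,232,.009),'ferrule',f(212,62,.011),'edge',f(120,222,.009),f(165,246,.009))
E
```

```text
[ 0.48493262 -0.4046472 ] [ 0.59644676 -0.34719584] [ 0.54068969 -0.37592152] 0.12544346717324437 0.47572843100276513
t 9.1 pos [ 0.5495 -0.3604  0.2678] yaw -1.148 j7 -0.26 F [-0.5 -0.7 -0.4] w 0.0601 0.0
shift [-0.0144  0.0105  0.0918] roll -0.053 tilt [ 4.e-04 -1.e-04 -1.e+00]
brush end [ 0.52942621 -0.21562747] ferrule [ 0.62958438 -0.22848648] edge [ 0.52994843 -0.20283857] [ 0.52682171 -0.22974088]
```

Emit:
carry_out:
  moves:
    - [-0.0138,0.0105,0.04,-0.045,0.06]
    - [-0.0138,0.0105,0.07,-0.045,0.06]
    - [-0.0138,0.0105,0.085,-0.045,0.06]
    - [-0.0138,0.0105,0.0915,-0.045,0.06]
    - [-0.0138,0.0105,0.0915,-0.045,0.06]
    - [-0.0138,0.0105,0.0915,-0.045,0]
    - [-0.0138,0.0105,0.0915,-0.045,0]
    - [-0.0138,0.0105,0.0915,-0.045,0]

```text
clock: 9.9
tcp_pos: [0.5417, -0.376, 0.1774]
orientation: [3.054, 0.728, 0.003]
contact_force: [-1.0, 0.8, 4.9]
grip_width: 0.0251
gripper_force: 39.7
```

Emit:
carry_out:
  moves:
    - [0,0,0,0,0]
    - [0,0,0,0,0]
    - [0,0,-0.01,0,0]
    - [0,0,-0.03,0,0]
    - [0,0,-0.06,0,0]
    - [0,0,-0.1,0,0]
    - [0,0,-0.13,0,0]
    - [0,0,-0.13,0,0]

```text
clock: 10.7
tcp_pos: [0.5418, -0.3772, 0.3114]
orientation: [3.051, 0.726, 0.009]
contact_force: [1.3, -0.2, 0.0]
grip_width: 0.0251
gripper_force: 39.2
```

```bash
python3 go.py .523 .0285 .27 -.016
```

```text
t 10.7 pos [ 0.5418 -0.3772  0.3114] yaw -1.103 j7 -0.22 F [ 1.3 -0.2  0. ] w 0.0251 39.2
shift [ 0.1658 -0.371   0.0395] roll -1.087 tilt [ 0.0072 -0.0042 -1.    ]
```

Emit:
carry_out:
  moves:
    - [0.166,-0.371,0.02,-1.09,0]
    - [0.166,-0.371,0.02,-1.09,0]
    - [0.166,-0.371,0.02,-1.09,0]
    - [0.166,-0.371,0.02,-1.09,0]
    - [0.166,-0.371,0.02,-1.09,0]
    - [0.166,-0.371,0.02,-1.09,0]
    - [0.166,-0.371,0.03,-1.09,0]
    - [0.166,-0.371,0.04,-1.09,0]

```text
clock: 11.5
tcp_pos: [0.5221, 0.0226, 0.2696]
orientation: [2.23, 2.212, 0.003]
contact_force: [1.9, 0.8, -0.3]
grip_width: 0.0252
gripper_force: 39.3
```

Emit:
carry_out:
  moves:
    - [0,0,0,0,0]
    - [0,0,0,0,0]
    - [0,0,0,0,0]
    - [0,0,0,0,0]
    - [0,0,0,0,0]
    - [0,0,0,0,0]
    - [0,0,0,0,0]
    - [0,0,0,0,0]

```text
clock: 12.3
tcp_pos: [0.5224, 0.0204, 0.269]
orientation: [2.236, 2.207, 0.0]
contact_force: [0.2, -0.4, -0.3]
grip_width: 0.0249
gripper_force: 39.3
```

```bash
python3 - <<'E'
from go import *
go(.523,.0285,.187,-.016)
c=cal('wrist');save('wrist','w5.png');np.savez('c1.npz',*c)
E
```

```text
t 12.3 pos [0.5224 0.0204 0.269 ] yaw -0.013 j7 0.02 F [ 0.2 -0.4 -0.3] w 0.0249 39.3
shift [0.0081 0.0005 0.082 ] roll 0.003 tilt [ 0.  0. -1.]
```

View pics/w5.png

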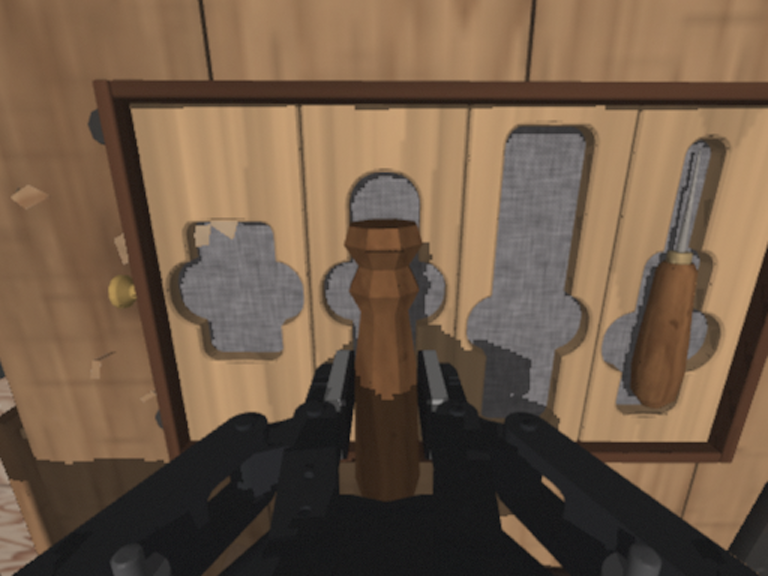

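The awl lies in its recess at right, needle in the groove. The slicker is held straight with its end at about (383,232). Its slot end is at (385,172) and its bay centre at (384,292).

```bash
python3 - <<'E'
from go import *
z=np.load('c1.npz');c=(z['arr_0'],z['arr_1'],z['arr_2'])
f=lambda x,y,h:ray(c,x/1.5-.5,y/1.5-.5,h)[:2]
print('slot end',f(385,172,.022),'bay',f(322,293,.022),f(446,293,.022))
t=f(383,228,.108);w=f(388,490,.105);print('end',t,'butt',w)
print('wax corners',f(190,223,.022),f(273,222,.022),f(283,357,.022),f(205,358,.022),'bay',f(169,293,.022),f(304,293,.022))
for p in ([.5215,.0965,.022],[.437,.03,.022]):print(proj(c,p)*1.5)
E
```

```text
slot end [0.52248539 0.09494809] bay [0.48544597 0.02907556] [0.55643838 0.02809929]
end [0.52183606 0.07967335] butt [ 0.52212416 -0.03137152]
wax corners [0.41657644 0.06995746] [0.46154569 0.06987826] [ 0.45925349 -0.01135472] [ 0.41199444 -0.01137802] bay [0.39785344 0.0302801 ] [0.4751408  0.02921727]
[382.30864633 168.15772146]
[236.57003124 291.82200891]
```

Emit:
carry_out:
  moves:
    - [0.008,-0.001,0.03,0,0]
    - [0.008,-0.001,0.05,0,0]
    - [0.008,-0.001,0.06,0,0]
    - [0.008,-0.001,0.068,0,0]
    - [0.008,-0.001,0.074,0,0]
    - [0.008,-0.001,0.079,0,0]
    - [0.008,-0.001,0.081,0,0]
    - [0.008,-0.001,0.081,0,0]

```text
clock: 13.15
tcp_pos: [0.5216, 0.0286, 0.1881]
orientation: [2.236, 2.207, 0.0]
contact_force: [0.3, 0.2, -0.1]
grip_width: 0.025
gripper_force: 39.4
```

Emit:
carry_out:
  moves:
    - [0,0,0.001,0,0]
    - [0,0,0.001,0,0]
    - [0,0,0.001,0,0.036]
    - [0,0,0.001,0,0.036]
    - [0,0,0.001,0,0.036]
    - [0,0,-0.01,0,0.036]
    - [0,0,-0.04,0,0.036]
    - [0,0,-0.08,0,0.036]

```text
clock: 13.95
tcp_pos: [0.5207, 0.0285, 0.2682]
orientation: [-2.235, -2.206, 0.005]
contact_force: [0.2, 0.6, 0.1]
grip_width: 0.0359
gripper_force: 0.0
```

```bash
python3 - <<'E'
from go import *
go(.4265,-.209,.27,1.228)
E
```

```text
t 13.95 pos [0.5207 0.0285 0.2682] yaw -0.013 j7 0.01 F [0.2 0.6 0.1] w 0.0359 0.0
shift [-0.2388 -0.0911 -0.0012] roll -1.241 tilt [-3.4e-03 -9.0e-04 -1.0e+00]
```

Emit:
carry_out:
  moves:
    - [-0.239,-0.091,-0.0,-1.226,0.06]
    - [-0.239,-0.091,-0.0,-1.226,0.06]
    - [-0.239,-0.091,-0.0,-1.226,0.06]
    - [-0.239,-0.091,-0.0,-1.226,0.06]
    - [-0.239,-0.091,-0.0,-1.226,0.06]
    - [-0.239,-0.091,-0.0,-1.226,0.06]
    - [-0.239,-0.091,-0.0,-1.226,0.06]
    - [-0.239,-0.091,-0.0,-1.226,0.06]

```text
clock: 14.75
tcp_pos: [0.4269, -0.2103, 0.2688]
orientation: [0.642, 3.075, -0.001]
contact_force: [-0.1, 0.5, -0.3]
grip_width: 0.0599
gripper_force: 0.0
```

Emit:
carry_out:
  moves:
    - [0,0,0,-0.02,0.06]
    - [0,0,0,-0.02,0.06]
    - [0,0,0,-0.02,0.06]
    - [0,0,0,-0.02,0.06]
    - [0,0,0,-0.02,0.06]
    - [0,0,0,-0.02,0.06]
    - [0,0,0,-0.02,0.06]
    - [0,0,0,-0.02,0.06]

```text
clock: 15.55
tcp_pos: [0.4274, -0.2091, 0.2679]
orientation: [-0.617, -3.08, -0.0]
contact_force: [-0.0, 0.6, -0.3]
grip_width: 0.0602
gripper_force: 0.0
```

```bash
python3 - <<'E'
from go import *
go(.4265,-.209,.178,1.213)
c=cal('wrist');save('wrist','w6.png');np.savez('c1.npz',*c)
E
```

```text
t 15.55 pos [ 0.4274 -0.2091  0.2679] yaw 1.175 j7 1.55 F [-0.   0.6 -0.3] w 0.0602 0.0
shift [ 0.0009 -0.0002  0.0899] roll -0.038 tilt [-1.e-04  0.e+00 -1.e+00]
```

View pics/w6.png

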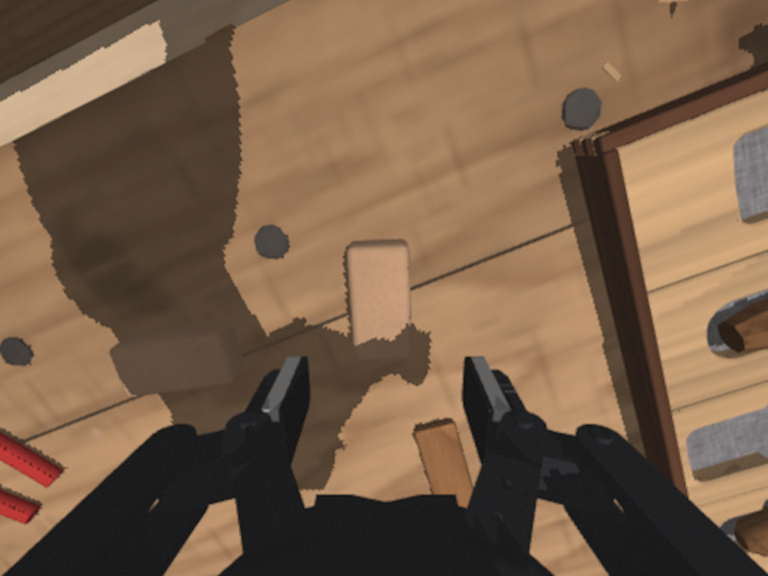

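The block spans (348,243) to (412,~358), centred between the fingers with a slight turn.

```bash
python3 - <<'E'
from go import *
z=np.load('c1.npz');c=(z['arr_0'],z['arr_1'],z['arr_2'])
f=lambda x,y,h:ray(c,x/1.5-.5,y/1.5-.5,h)[:2]
a,b=f(379,242,.024),f(383,335,.024);R=f(410,300,.024);L=f(352,300,.024)
d=b-a;y=np.arctan2(d[1],d[0]);d/=np.linalg.norm(d);m=a+.035*d;print(a,b,y,m,np.linalg.norm(R-L),(R+L)/2)
print('bottom end',f(384,360,.024)-a)
go(*m,.178,y+np.pi/2)
E
```

```text
[ 0.39011522 -0.19803545] [ 0.44164803 -0.21736007] -0.3587675842918365 [ 0.42288678 -0.21032467] 0.032928018708449115 [ 0.42120904 -0.2099952 ]
bottom end [ 0.06680119 -0.02509822]
t 15.6 pos [ 0.4274 -0.2092  0.268 ] yaw 1.176 j7 1.55 F [-0.6 -0.1 -0.1] w 0.0599 0.0
shift [ 0.0037 -0.0028  0.09  ] roll -0.037 tilt [-1.e-04  0.e+00 -1.e+00]
```

Emit:
carry_out:
  moves:
    - [0.0025,-0.002,0.04,-0.037,0.06]
    - [0.0025,-0.002,0.07,-0.037,0.06]
    - [0.0025,-0.002,0.085,-0.037,0.06]
    - [0.0025,-0.002,0.09,-0.037,0.06]
    - [0.0025,-0.002,0.09,-0.037,0.06]
    - [0.0025,-0.002,0.09,-0.037,0]
    - [0.0025,-0.002,0.09,-0.037,0]
    - [0.0025,-0.002,0.09,-0.037,0]

```text
clock: 16.4
tcp_pos: [0.4248, -0.2103, 0.1791]
orientation: [0.559, 3.089, -0.001]
contact_force: [-0.6, 0.3, 5.6]
grip_width: 0.0341
gripper_force: 40.5
```

Emit:
carry_out:
  moves:
    - [0,0,0,0,0]
    - [0,0,0,0,0]
    - [0,0,-0.01,0,0]
    - [0,0,-0.03,0,0]
    - [0,0,-0.06,0,0]
    - [0,0,-0.09,0,0]
    - [0,0,-0.09,0,0]
    - [0,0,-0.09,0,0]

```text
clock: 17.2
tcp_pos: [0.4243, -0.2101, 0.2689]
orientation: [0.559, 3.089, -0.0]
contact_force: [-0.7, 0.1, -0.3]
grip_width: 0.0343
gripper_force: 39.9
```

```bash
python3 go.py .4375 .024 .27 -.016
```

```text
t 17.2 pos [ 0.4243 -0.2101  0.2689] yaw 1.213 j7 1.58 F [-0.7  0.1 -0.3] w 0.0343 39.9
shift [ 0.0697  0.2238 -0.0012] roll 1.229 tilt [ 2.e-03 -5.e-04 -1.e+00]
```

Emit:
carry_out:
  moves:
    - [0.0717,0.2294,0,1.229,0]
    - [0.0717,0.2294,0,1.229,0]
    - [0.0717,0.2294,0,1.229,0]
    - [0.0717,0.2294,0,1.229,0]
    - [0.0717,0.2294,0,1.229,0]
    - [0.0717,0.2294,0,1.229,0]
    - [0.0717,0.2294,0,1.229,0]
    - [0.0717,0.2294,0,1.229,0]

```text
clock: 18.0
tcp_pos: [0.4369, 0.031, 0.2669]
orientation: [-2.096, -2.338, 0.003]
contact_force: [-0.2, -0.4, -0.9]
grip_width: 0.0341
gripper_force: 39.9
```

Emit:
carry_out:
  moves:
    - [0,0,0,0.03,0]
    - [0,0,0,0.03,0]
    - [0,0,0,0.03,0]
    - [0,0,0,0.03,0]
    - [0,0,0,0.03,0]
    - [0,0,0,0.03,0]
    - [0,0,0,0.03,0]
    - [0,0,0,0.03,0]

```text
clock: 18.8
tcp_pos: [0.4376, 0.0299, 0.268]
orientation: [-2.128, -2.311, -0.0]
contact_force: [-0.5, -0.9, -0.4]
grip_width: 0.0342
gripper_force: 39.9
```

```bash
python3 - <<'E'
from go import *
go(.4375,.030,.189,-.016)
c=cal('wrist');save('wrist','w7.png');np.savez('c1.npz',*c)
E
```

```text
t 18.8 pos [0.4376 0.0299 0.268 ] yaw 0.082 j7 0.01 F [-0.5 -0.9 -0.4] w 0.0342 39.9
shift [ 0.0001 -0.0001  0.079 ] roll 0.098 tilt [ 0.e+00  1.e-04 -1.e+00]
```

View pics/w7.png

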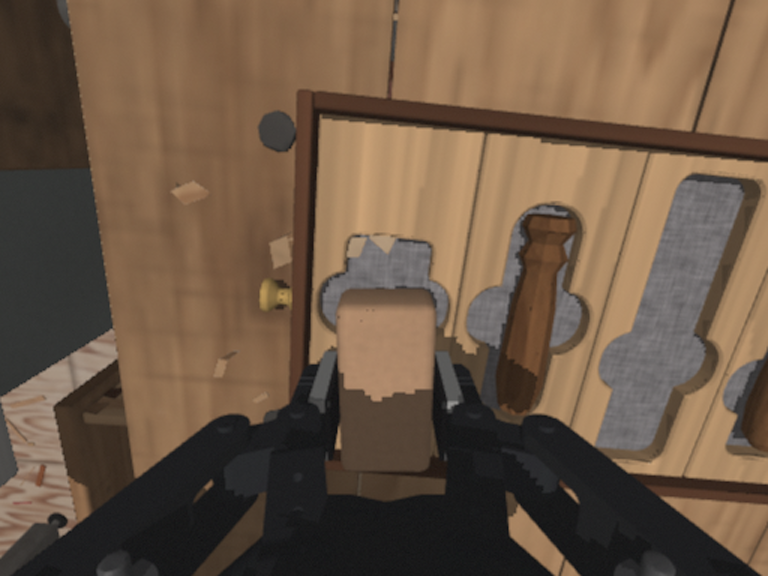

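The slicker lies well in its slot. The block is held straight between its far edge at row 290 and its near edge at row 470. Wood shavings show at the far end of the wax recess, at (357,248) and (383,243).

```bash
python3 - <<'E'
from go import *
z=np.load('c1.npz');c=(z['arr_0'],z['arr_1'],z['arr_2'])
f=lambda x,y,h:ray(c,x/1.5-.5,y/1.5-.5,h)[:2].round(4)
print('recess far',f(347,235,.022),f(432,240,.022),'bay',f(320,300,.022),f(448,302,.022))
print('flakes',f(350,258,.011),f(383,254,.011),f(397,240,.011),f(372,238,.011))
h=.024+.268-.1785
print('block far',f(341,291,h),f(433,291,h),'near',f(343,470,h),f(430,470,h))
E
```

```text
recess far [0.4126 0.0697] [0.459  0.0708] bay [0.3991 0.031 ] [0.4724 0.0358]
flakes [0.4141 0.0544] [0.4331 0.0583] [0.4404 0.0672] [0.4261 0.0671]
block far [0.4193 0.0682] [0.4493 0.0707] near [ 0.4234 -0.0041] [ 0.4567 -0.0013]
```

Emit:
carry_out:
  moves:
    - [-0.0044,-0.001,0.02,0.098,0]
    - [-0.0044,-0.001,0.04,0.098,0]
    - [-0.0044,-0.001,0.055,0.098,0]
    - [-0.0044,-0.001,0.063,0.098,0]
    - [-0.0044,-0.001,0.069,0.098,0]
    - [-0.0044,-0.001,0.074,0.098,0]
    - [-0.0044,-0.001,0.078,0.098,0]
    - [-0.0044,-0.001,0.078,0.098,0]

```text
clock: 19.65
tcp_pos: [0.4369, 0.0255, 0.1899]
orientation: [-2.239, -2.204, 0.0]
contact_force: [-0.7, -0.2, 0.3]
grip_width: 0.0339
gripper_force: 40.0
```

```bash
python3 go.py .437 .0255 .1885 -.016
```

```text
t 19.65 pos [0.4369 0.0255 0.1899] yaw -0.016 j7 0.01 F [-0.7 -0.2  0.3] w 0.0339 40.0
shift [0.     0.0001 0.0014] roll 0.0 tilt [-1.e-04  1.e-04 -1.e+00]
```

Emit:
carry_out:
  moves:
    - [0,0,0.001,0,0]
    - [0,0,0.001,0,0]
    - [0,0,0.001,0,0.042]
    - [0,0,0.001,0,0.042]
    - [0,0,0.001,0,0.042]
    - [0,0,-0.01,0,0.042]
    - [0,0,-0.04,0,0.042]
    - [0,0,-0.08,0,0.042]

```text
clock: 20.45
tcp_pos: [0.4362, 0.0253, 0.2705]
orientation: [-2.238, -2.202, 0.005]
contact_force: [1.0, 0.5, -0.7]
grip_width: 0.0419
gripper_force: 0.0
```

```bash
python3 - <<'E'
from go import *
# grip u=-20 from top est: handle end + 63mm, yaw -.111
p=np.array([.5259,-.2132])+.063*np.array([np.cos(.111),-np.sin(.111)]);print(p)
q=np.array([.5294,-.2156])+.063*np.array([np.cos(.125),-np.sin(.125)]);print(q)
go(.590,-.2215,.27,-1.69)
E
```

```text
[ 0.58851229 -0.22017865]
[ 0.59190845 -0.22345451]
t 20.45 pos [0.4362 0.0253 0.2705] yaw -0.016 j7 -0.07 F [ 1.   0.5 -0.7] w 0.0419 0.0
shift [-2.443e-01  1.577e-01  2.000e-04] roll 1.674 tilt [-0.0033 -0.0011 -1.    ]
```

Emit:
carry_out:
  moves:
    - [-0.244,0.158,0,1.674,0.06]
    - [-0.244,0.158,0,1.674,0.06]
    - [-0.244,0.158,0,1.674,0.06]
    - [-0.244,0.158,0,1.674,0.06]
    - [-0.244,0.158,0,1.674,0.06]
    - [-0.244,0.158,0,1.674,0.06]
    - [-0.244,0.158,0,1.674,0.06]
    - [-0.244,0.158,0,1.674,0.06]

```text
clock: 21.25
tcp_pos: [0.5911, -0.2227, 0.2707]
orientation: [3.094, 0.542, 0.0]
contact_force: [-1.4, -0.3, 0.2]
grip_width: 0.0599
gripper_force: 0.0
```

Emit:
carry_out:
  moves:
    - [0,0,0,0.47,0.06]
    - [0,0,0,0.47,0.06]
    - [0,0,0,0.47,0.06]
    - [0,0,0,0.47,0.06]
    - [0,0,0,0.47,0.06]
    - [0,0,0,0.47,0.06]
    - [0,0,0,0.47,0.06]
    - [0,0,0,0.47,0.06]

```text
clock: 22.05
tcp_pos: [0.591, -0.2211, 0.2701]
orientation: [-3.136, 0.179, -0.0]
contact_force: [0.7, 0.7, 0.1]
grip_width: 0.06
gripper_force: 0.0
```

```bash
python3 - <<'E'
from go import *
go(.590,-.2215,.175,-1.69)
c=cal('wrist');save('wrist','w8.png');np.savez('c1.npz',*c)
E
```

```text
t 22.05 pos [ 0.591  -0.2211  0.2701] yaw -1.685 j7 -0.94 F [0.7 0.7 0.1] w 0.06 0.0
shift [-0.001   0.0005  0.0951] roll 0.005 tilt [ 2.e-04  3.e-04 -1.e+00]
```

View pics/w8.png

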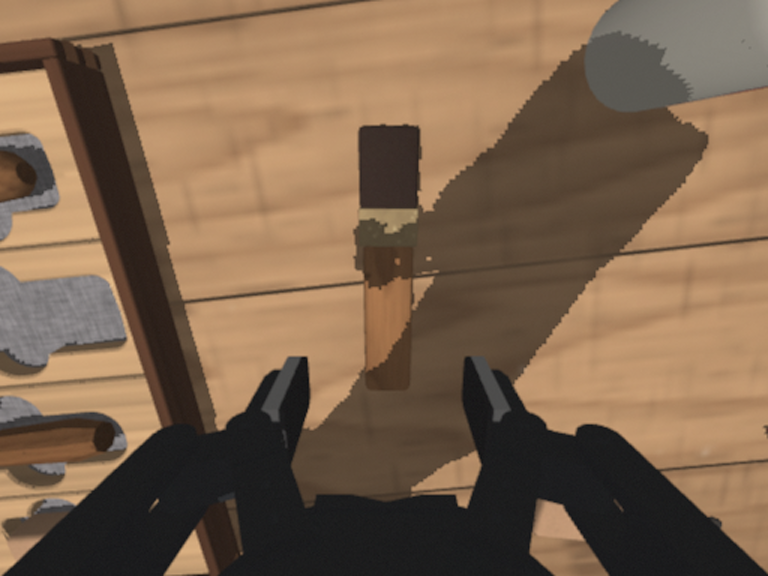

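The brush lies straight between the fingers: handle end at (387,390), bristle end at (390,126).

```bash
python3 - <<'E'
from go import *
z=np.load('c1.npz');c=(z['arr_0'],z['arr_1'],z['arr_2'])
f=lambda x,y,h:ray(c,x/1.5-.5,y/1.5-.5,h)[:2]
b,t=f(387,390,.008),f(390,126,.009)
d=t-b;L=np.linalg.norm(d);y=np.arctan2(d[1],d[0]);m=(b+t)/2-.020*d/L
print(b,t,L,y,m);go(*m,.1755,y-np.pi/2)
E
```

```text
[ 0.52623435 -0.2142903 ] [ 0.68773508 -0.23437893] 0.162745321992399 -0.12375156877204882 [ 0.58713767 -0.2218659 ]
t 22.1 pos [ 0.591  -0.2211  0.2701] yaw -1.685 j7 -0.94 F [ 0.3  0.3 -0.5] w 0.0601 0.0
shift [-0.0038  0.0012  0.0946] roll 0.009 tilt [ 2.e-04  3.e-04 -1.e+00]
```

Emit:
carry_out:
  moves:
    - [-0.003,0.001,0.04,0.01,0.06]
    - [-0.003,0.001,0.07,0.01,0.06]
    - [-0.003,0.001,0.085,0.01,0.06]
    - [-0.003,0.001,0.092,0.01,0.06]
    - [-0.003,0.001,0.095,0.01,0.06]
    - [-0.003,0.001,0.095,0.01,0]
    - [-0.003,0.001,0.095,0.01,0]
    - [-0.003,0.001,0.095,0.01,0]

```text
clock: 22.9
tcp_pos: [0.5885, -0.222, 0.1764]
orientation: [3.135, -0.196, 0.003]
contact_force: [-0.4, 0.6, 4.2]
grip_width: 0.0286
gripper_force: 39.7
```

Emit:
carry_out:
  moves:
    - [0,0,0,0,0]
    - [0,0,0,0,0]
    - [0,0,-0.01,0,0]
    - [0,0,-0.03,0,0]
    - [0,0,-0.06,0,0]
    - [0,0,-0.09,0,0]
    - [0,0,-0.11,0,0]
    - [0,0,-0.11,0,0]

```text
clock: 23.7
tcp_pos: [0.5887, -0.2224, 0.2885]
orientation: [3.134, -0.196, 0.008]
contact_force: [0.4, 0.3, -1.0]
grip_width: 0.0283
gripper_force: 39.8
```

```bash
python3 go.py .6065 .0067 .28 -.016
```

```text
t 23.7 pos [ 0.5887 -0.2224  0.2885] yaw -1.696 j7 -0.96 F [ 0.4  0.3 -1. ] w 0.0283 39.8
shift [-0.011  -0.2295  0.0082] roll -1.68 tilt [ 0.0053 -0.0014 -1.    ]
```

Emit:
carry_out:
  moves:
    - [-0.011,-0.229,0.008,-1.68,0]
    - [-0.011,-0.229,0.008,-1.68,0]
    - [-0.011,-0.229,0.008,-1.68,0]
    - [-0.011,-0.229,0.008,-1.68,0]
    - [-0.011,-0.229,0.008,-1.68,0]
    - [-0.011,-0.229,0.008,-1.68,0]
    - [-0.011,-0.229,0.008,-1.68,0]
    - [-0.011,-0.229,0.008,-1.68,0]

```text
clock: 24.5
tcp_pos: [0.6051, 0.0075, 0.2761]
orientation: [-2.692, -1.618, 0.002]
contact_force: [0.6, -0.9, -0.9]
grip_width: 0.0286
gripper_force: 39.8
```

Emit:
carry_out:
  moves:
    - [0,0,0,-0.48,0]
    - [0,0,0,-0.48,0]
    - [0,0,0,-0.48,0]
    - [0,0,0,-0.48,0]
    - [0,0,0,-0.48,0]
    - [0,0,0,-0.48,0]
    - [0,0,0,-0.48,0]
    - [0,0,0,-0.48,0]

```text
clock: 25.3
tcp_pos: [0.6056, 0.0071, 0.2769]
orientation: [-2.24, -2.203, 0.0]
contact_force: [-0.0, -0.6, -0.3]
grip_width: 0.0285
gripper_force: 39.8
```

```bash
python3 - <<'E'
from go import *
go(.6065,.0067,.186,-.016)
c=cal('wrist');save('wrist','w9.png');np.savez('c1.npz',*c)
E
```

```text
t 25.3 pos [0.6056 0.0071 0.2769] yaw -0.017 j7 0.06 F [-0.  -0.6 -0.3] w 0.0285 39.8
shift [-0.0003  0.0009  0.0909] roll -0.001 tilt [-2.e-04 -1.e-04 -1.e+00]
```

View pics/w9.png

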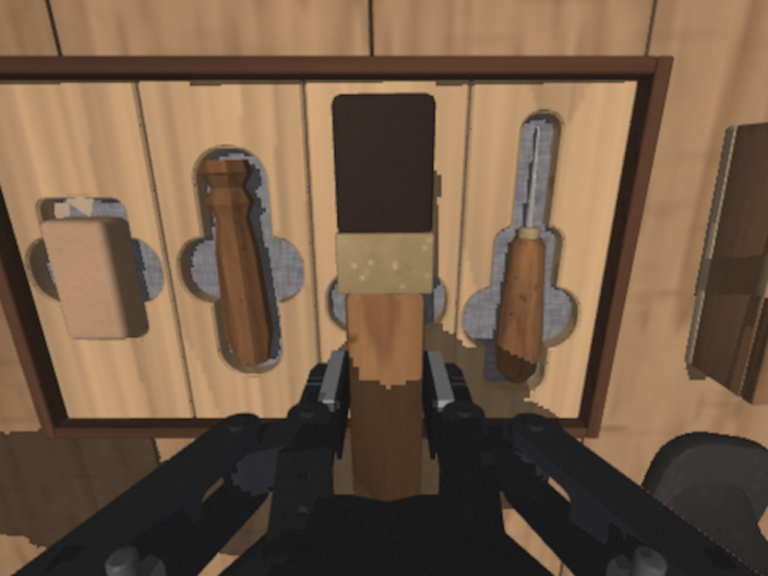

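The wax, slicker and awl all lie in their recesses. The brush is held straight, with its bristle end at (384,94).

```bash
python3 - <<'E'
from go import *
z=np.load('c1.npz');c=(z['arr_0'],z['arr_1'],z['arr_2'])
f=lambda x,y,h:ray(c,x/1.5-.5,y/1.5-.5,h)[:2]
print(f(384,94,.110),f(386,290,.111),'bay',f(328,300,.022),f(447,300,.022))
print('wax near end top', f(75,338,.034),f(146,338,.034),f(42,222,.034),f(130,218,.034))
E
```

```text
[0.6062429  0.10684132] [0.60577307 0.04337595] bay [0.57051136 0.00876112] [0.64152028 0.00755482]
wax near end top [ 0.42337171 -0.00801241] [ 0.46479593 -0.0087152 ] [0.42349424 0.05937393] [0.47063581 0.06067725]
```

Emit:
carry_out:
  moves:
    - [0.002,0.001,0.03,0,0]
    - [0.002,0.001,0.055,0,0]
    - [0.002,0.001,0.068,0,0]
    - [0.002,0.001,0.077,0,0]
    - [0.002,0.001,0.083,0,0]
    - [0.002,0.001,0.087,0,0]
    - [0.002,0.001,0.0895,0,0]
    - [0.002,0.001,0.0895,0,0]

```text
clock: 26.15
tcp_pos: [0.6068, 0.0089, 0.1877]
orientation: [2.239, 2.204, 0.001]
contact_force: [-0.4, -0.2, -1.2]
grip_width: 0.0287
gripper_force: 39.8
```

Emit:
carry_out:
  moves:
    - [0,0,0.001,0,0]
    - [0,0,0.001,0,0]
    - [0,0,0.001,0,0.038]
    - [0,0,0.001,0,0.038]
    - [0,0,0.001,0,0.038]
    - [0,0,-0.01,0,0.038]
    - [0,0,-0.04,0,0.038]
    - [0,0,-0.08,0,0.038]

```text
clock: 26.95
tcp_pos: [0.6059, 0.0089, 0.2675]
orientation: [-2.238, -2.202, 0.004]
contact_force: [-0.3, 1.2, 0.4]
grip_width: 0.0381
gripper_force: 0.0
```

Emit:
carry_out:
  moves:
    - [-0.01,0,-0.05,0,0.038]
    - [-0.1,0,-0.1,0,0.038]
    - [-0.2,0,-0.1,0,0.038]
    - [-0.2,0,-0.1,0,0.038]
    - [-0.2,0,-0.1,0,0.038]
    - [-0.2,0,-0.1,0,0.038]
    - [-0.2,0,-0.1,0,0.038]
    - [-0.2,0,-0.1,0,0.038]

```text
clock: 27.75
tcp_pos: [0.6036, -0.1897, 0.3676]
orientation: [-2.237, -2.205, -0.001]
contact_force: [0.5, 1.1, 0.1]
grip_width: 0.0379
gripper_force: 0.0
```

```bash
python3 - <<'E'
from go import *
go(.6,-.2,.35,-.016)
im=r.grab_frame('top')[:,:,::-1];s=r.grab_frame('side')[:,:,::-1]
a=cv2.resize(np.ascontiguousarray(im[120:256,208:294]),None,fx=4.2,fy=4.2,interpolation=cv2.INTER_CUBIC)
b=cv2.resize(np.ascontiguousarray(s[160:250,180:335]),None,fx=2.7,fy=2.7,interpolation=cv2.INTER_CUBIC)
c=np.zeros((600,800,3),np.uint8);c[:a.shape[0],:a.shape[1]]=a;c[:b.shape[0],370:370+b.shape[1]]=b[:,:430];
w=cv2.resize(np.ascontiguousarray(im),None,fx=.84,fy=.84);c[250:250+w.shape[0],370:800]=w[:,:430]
cv2.imwrite('pics/f1.png',c)
E
```

```text
t 27.75 pos [ 0.6036 -0.1897  0.3676] yaw -0.014 j7 0.37 F [0.5 1.1 0.1] w 0.0379 0.0
shift [-0.0103 -0.0035  0.0175] roll 0.002 tilt [-1.0e-04  1.1e-03 -1.0e+00]
```

View pics/f1.png

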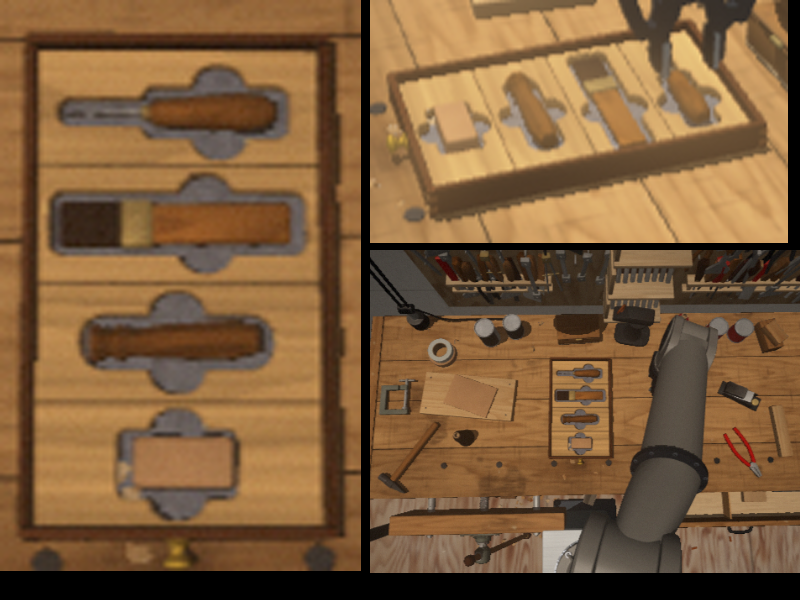

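The final views show all four things in their recesses, with the needle in its groove. I'll check numerically that the wax block's right edge (238,460) clears the recess wall before handing in.

```bash
python3 - <<'E'
from go import *
c=cal('top')
f=lambda x,y,h:ray(c,208+x/4.2-.5,120+y/4.2-.5,h)[:2].round(4)
print('block R,L',f(237,462,.034),f(131,462,.034),'T,B',f(184,433,.034),f(184,488,.034))
print('recess R,L',f(239,480,.022),f(117,480,.022),'bay-free T,B',f(125,431,.022),f(125,497,.022))
print(np.round(r.get_obs()['contact_force'],1))
E
```

```text
block R,L [ 0.4368 -0.0106] [0.4381 0.0617] T,B [0.4572 0.0252] [0.4198 0.0259]
recess R,L [ 0.4253 -0.0122] [0.4267 0.0716] bay-free T,B [0.4603 0.0658] [0.415  0.0663]
[-0.2  1.3  0.4]
```

```bash
python3 -c "
from bench import r
print(r.hand_in())"
```

```text
the job is handed in; nothing more can be done
None
```

The awl, slicker, wax block and brush each lie in their own recess, the awl's needle in its groove, and the job was handed in at about 28 s; I never touched the bottle or the cone, and the wax rests over a few wood shavings but measured inside its recess.

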